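# Hold the medicine box lock open

## Task

The medicine box on the draining board has a spring-return lock in its lid. Lift the teapot lid off it and set it down, not drop it, knob up and wholly on the green trivet; then take the red key from the oak rest, work it past the sticky pins fully home in the keyhole, and only then turn it a full quarter clockwise to the stop. Finish still gripping the key and holding it turned, so that I can lift the box's lid, and leave the other things on the worktop where they are.

Things in the scene. Friction and masses are not known exactly. Their poses are not given: they have to be found in the camera images.
- teapot_lid: loose blue ceramic teapot lid, 0.1 to 0.2 kg, at first lying knob up on the medicine box, over the keyhole. Flat underside 84 mm across (origin: its centre; z up), rim 6 mm thick, low dome 16 mm high, slim neck, round knob 24 mm across from 32 to 44 mm above the origin (top at 48): pinch it at about 39 mm
- trivet: flat round green silicone trivet, 160 mm across, 8 mm thick, fixed on the worktop; origin centre of its underside, top 8 mm above. It lies left or right of the box
- key: loose key, 35 g, standing blade-down in the key rest. Origin: centre of the underside of its brass shoulder disc (22 mm across, 4 thick); z up. Red bow above: 34 mm wide (x), 12 thick (y), 4 to 46 mm above the origin; pinch across the 12 mm about 30 mm above it. Brass blade below: 12 mm wide (x), 5 thick (y), full width to 20 mm down, then a point to 26. Fits either way round (half turn)
- key_rest: fixed oak block 75 x 55 x 36 mm with a slot 30 mm deep in its top, in which the key stands with its shoulder on the block; origin centre of underside. The slot's long side is the block's x. It lies on the other side of the box from the trivet
- lock_box: fixed white steel medicine box, 170 (x) x 140 (y) x 85 mm (z), green cross on its front (-x) face; origin centre of underside. The lock lies in the lid, 30 mm from the middle towards the front (at -30, 0 in the box frame), in a steel rosette 47 mm across and 3 mm high
- keyhole (a point): centre of the keyhole's mouth, in the flat top of the brass lock cylinder, 88 mm above the worktop; turns with it; z up. Slot 13.4 mm long (x; the box's x when unturned), 6.4 wide (y), 30 deep, mouth bevelled 3 mm. Key home: shoulder on the cylinder, key origin here. Two pairs of sticky spring pins in its ends, 10 and 17 mm down: each takes some 5 to 12 N downwards; small yaw wiggles help
- lock_plug (a joint): turn of the lock cylinder in rad: 0 at rest, grows clockwise seen from above, stop at 1.571 (a quarter). A spring (0.016 N m at 0, rising to 0.08 N m at the stop) turns it back as soon as the key is let go. The key has some 0.1 to 0.15 rad of play in the slot, so turn it a little farther than a quarter
- milk_pan: stainless milk pan, 144 mm across and 85 high, black handle 150 mm long pointing along its -y; origin centre of underside. Bystander
- glass_jug: glass measuring jug, 110 mm across at the rim, 130 high, handle to its +y; origin centre of underside. Bystander
- lunchbox: blue plastic lunchbox 136 x 186 x 60 mm, clear lid with four white snap latches; origin centre of underside. Bystander
- mug: white mug, 82 mm across, 95 high, handle to its +y; origin centre of underside. Bystander
- soap_bottle: green washing-up bottle, 60 mm across, 180 high; origin centre of underside. Bystander
Things that resemble listed ones, but are neither listed nor needed, are in the scene too. Several things have the shape of the teapot_lid; the one meant has the colours described above. Of the things that look like the trivet, the larger one is meant.

How it is judged:
By the outcome, as a careful person would: the job done as asked, in the order asked, and still so for the second after the job is handed in, while the arm keeps its last pose, push and grip.
It also fails if it takes over 61 s, if anything falls off the work surface, if the arm or the gripper's body presses on something with over 40 N, if the wrist force passes 120 N, or if a joint passes its speed limit or range.

## Robot

A 6-joint arm with a two-finger parallel gripper is mounted at the origin on the work surface. World frame = base frame: x ahead of the robot, y to its left, z up, the work surface at z = 0. Lengths are in mm, angles in rad, forces in N, time in s.
With the tool pointing down it reaches from about 275 to 1000 mm from the base axis. Payload 8.4 kg.
Tool frame: the origin (TCP) lies midway between the tips of the shut fingers; the grasp point (between the pads) lies 19 mm behind it; z points along the fingers, y is the line along which they close (so a half turn about z gives the same grasp; the last joint's range is limited). The gripper opens to 85 mm and grips with 20 to 120 N. Pads are 22 mm wide; open, the fingers measure 114 mm over their backs; the gripper's body (76 mm by 85 mm) begins 54 mm behind the grasp point. The pads swing forward as they close: fully open they stand 13 mm farther back than shut.
Start: joints at [-1.278, 0.353, 1.633, -0, 1.155, -0.002], TCP at [181.591, -598.04, 193.081] pointing down, gripper open.
Joint ranges: [-2.63, 2.63], [-0.92, 2.1], [0.06, 2.66], [-1.3, 4.44], [0, 2.69], [-3.02, 3.02]. Speed limits (rad/s): [2.22, 2.22, 2.79, 3.14, 3.14, 3.14].

## Interface

Orientations are given as [roll, pitch, yaw] about the fixed x, y, z axes, in that order (R = Rz(yaw) Ry(pitch) Rx(roll)).
In Python, from rig import r gives the robot as it stands.
- The arm moves only by the shell command python3 -m inch 'ROWS' [OPENING] [FORCE]. ROWS is JSON, a list that holds one entry, the list of rows, each a list of 6 numbers: the shift along the tool's x, y, z scaled (see below), then the turn, a rotation vector about the tool's x, y, z scaled (see below). In form: [[[tx, ty, tz, wx, wy, wz], ...]]. A call has 1 to 8 rows; each row is the pose to reach, as a shift and turn from the pose commanded when the call began, along the tool's axes at that moment, turning the shorter way round; what a row does not reach only later rows make up. The controller multiplies each number of a shift by 20 cm and each number of a turn by pi rad. A row lasts 1/12 s, in which the tool goes at most 41.7 mm and 7.16 degrees, less where a joint would pass 70% of its speed; a pose out of reach is approached as far as the arm can. A call with a number of a shift or a turn outside -1 to 1 is refused whole. A call with a gripper value outside its range is refused whole. OPENING is the gripper's target within -1 to 1 (fully open at 1, half-way at 0, shut at -1), set as the call begins (- or left out, the last holds). The fingers move at their own pace and stop on an object; FORCE is the grip in N (left out, the last holds). Time passes only in rows, so rows that repeat a pose let the fingers close. It gives the time, the measured TCP pose, the force, the opening and the grip force at its end, in the units of the state.
- r.sense(): the state, without advancing time (a new reading comes with each control period).
- r.grab_frame(name): name is "scene" or "side" or "wrist"; returns the picture (480x640x3 uint8, red, green, blue); there is no depth.
- r.camera_info(name): a dict with "K" (3x3 intrinsics, pixels), "rvec" (rotation vector, rad) and "tvec" (3), from world to camera coordinates, as OpenCV has them; the wrist camera has in their place "mount" (4x4, takes a point from camera to tool coordinates, whose origin is the TCP and whose axes are the flange's). Camera axes: x right, y down, z forward; pixel columns grow to the right and rows downward; lengths in mm; the calibration is good to about 2 mm. A picture is of the moment at which its call begins: read the wrist's pose just before it. camera_info takes no time and is no camera call.
- r.sign_off(): hands the job in; it is judged then, once.
The state is a dict: "clock": time; "qpos": joint angles; "qvel": joint speeds; "joint_efforts": joint torques, N m; "eef_pos": TCP position; "tcp_rot": TCP orientation; "contact_force": force on the tool from outside, world axes, zero at the start; "wrist_torque": the same for the moment, N m; "opening": opening from 0.0 (shut) to 1.0 (fully open); "grasp_force": force on a finger pad.
Only numpy, scipy, OpenCV 4.12 (cv2) and the standard library are available. Lean on these libraries where they do the work, as an engineer would, in place of code of your own. Each camera call takes 0.05 s, during which the arm holds its last target. There are 200 camera calls.

## Working session

There is one attempt and no reset: what is moved stays moved. The work goes in short steps, Python scripts to look and compute and a shell command to move; the robot and the scene stay as the last step left them, time stands still between calls to the robot, and variables do not carry over. Pictures are saved under pics/ and viewed, at most 10 in all, crops included, and the job is handed in when it is done.

```bash
mkdir -p pics; ls; python3 - <<'E'
from rig import r
import cv2
print(r.sense())
for n in("scene","side","wrist"):
    im=r.grab_frame(n); cv2.imwrite(f"pics/{n}0.png",im[:,:,::-1]); print(n,r.camera_info(n))
E
```

```text
pics
{'clock': 0.0, 'qpos': array([-1.27838292e+00,  3.53671254e-01,  1.63415189e+00,  1.13523978e-05,
        1.15519938e+00, -2.36303109e-03]), 'qvel': array([-0.00186368,  0.00025391,  0.00095692,  0.00082549, -0.00138645,
        0.00116844]), 'joint_efforts': array([ 2.13160420e-03, -6.05246472e+01, -3.42068624e+01, -9.69689813e-05,
        9.14415345e-03, -9.03238401e-06]), 'eef_pos': array([ 181.4481803 , -597.5144753 ,  192.33969475]), 'tcp_rot': array([-3.14016281e+00, -1.37582631e-05,  2.94771835e-01]), 'contact_force': array([ 1.21873247, -0.14163245, -0.27037019]), 'wrist_torque': array([-0.01635497, -0.02496943, -0.0434354 ]), 'grasp_force': 0.0, 'opening': 0.9984455432297161}
scene {'K': array([[478.69872462,   0.        , 307.86233145],
       [  0.        , 478.69872462, 238.69067987],
       [  0.        ,   0.        ,   1.        ]]), 'rvec': array([ 2.29665895,  0.86184653, -0.32552377]), 'tvec': array([-415.40008621, -196.62620036, 1563.52908387])}
side {'K': array([[611.63320946,   0.        , 336.73365498],
       [  0.        , 611.63320946, 240.92659046],
       [  0.        ,   0.        ,   1.        ]]), 'rvec': array([ 2.12774803, -0.3525329 ,  0.21975896]), 'tvec': array([-501.74787941,  167.91608707, 1401.53548581])}
wrist {'K': array([[334.74206831,   0.        , 324.33855466],
       [  0.        , 334.74206831, 241.81851055],
       [  0.        ,   0.        ,   1.        ]]), 'mount': array([[ 7.41335215e-04, -9.60937206e-01, -2.76765489e-01,
         7.05678804e+01],
       [ 9.99999591e-01,  5.68912786e-04,  7.03286560e-04,
         4.72333231e-02],
       [-5.18358798e-04, -2.76765897e-01,  9.60937235e-01,
        -1.80869913e+02],
       [ 0.00000000e+00,  0.00000000e+00,  0.00000000e+00,
         1.00000000e+00]])}
```

View pics/scene0.png

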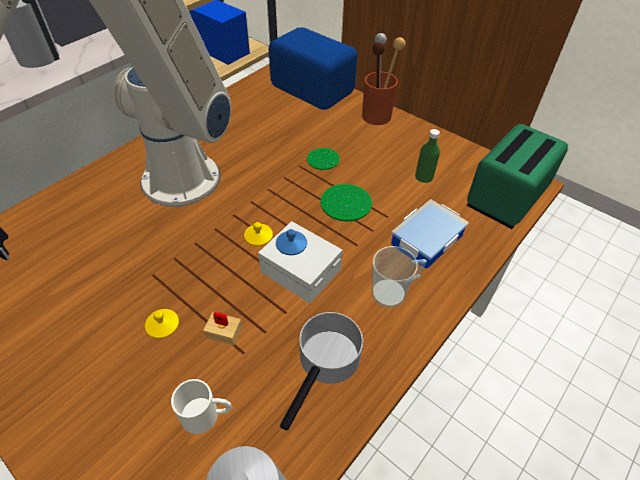

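View pics/side0.png

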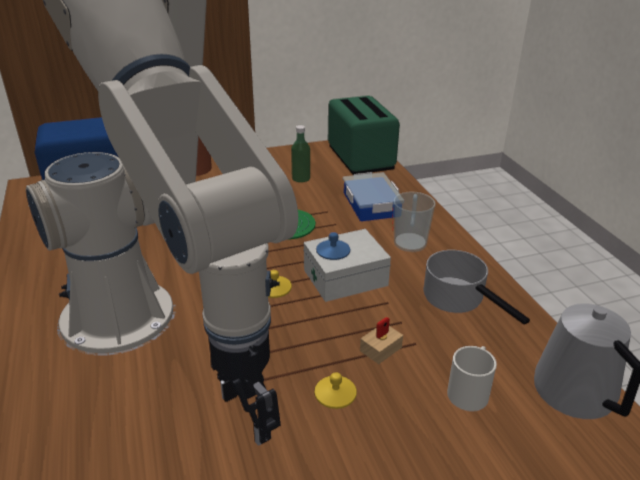

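```bash
cat > h.py <<'E'
import numpy as np, cv2
from scipy.spatial.transform import Rotation as R
from rig import r
def campose(n,s=None):
    c=r.camera_info(n)
    if n=="wrist":
        s=s or r.sense(); M=c["mount"]; T=R.from_euler('xyz',s["tcp_rot"]).as_matrix()
        return c["K"], T@M[:3,:3], T@M[:3,3]+s["eef_pos"]
    Q=cv2.Rodrigues(c["rvec"])[0]; return c["K"],Q.T,-Q.T@c["tvec"]
def back(P,uv,z):
    K,Q,o=P; uv=np.atleast_2d(uv).astype(float); d=np.c_[uv,np.ones(len(uv))]@np.linalg.inv(K).T@Q.T
    return o+d*((z-o[2])/d[:,2])[:,None]
def proj(P,X):
    K,Q,o=P; p=(np.atleast_2d(X)-o)@Q@K.T; return p[:,:2]/p[:,2:]
def tri(Ps,uvs):
    A=np.zeros((3,3));b=np.zeros(3)
    for (K,Q,o),uv in zip(Ps,uvs):
        d=Q@np.linalg.inv(K)@np.r_[uv,1]; d/=np.linalg.norm(d); N=np.eye(3)-np.outer(d,d); A+=N;b+=N@o
    return np.linalg.solve(A,b)
def blobs(im,lo,hi,amin=40):
    h=cv2.cvtColor(im,cv2.COLOR_RGB2HSV); m=cv2.inRange(h,np.array(lo),np.array(hi))
    n,L,S,C=cv2.connectedComponentsWithStats(m)
    return [(S[i],C[i],L==i) for i in range(1,n) if S[i][4]>=amin]
def to_tool(pos,rpy,s=None):
    """pose goal -> row numbers from the current measured pose"""
    s=s or r.sense(); T=R.from_euler('xyz',s["tcp_rot"]); G=R.from_euler('xyz',rpy)
    t=T.inv().apply(np.array(pos)-s["eef_pos"])/200; w=(T.inv()*G).as_rotvec()/np.pi
    return np.round(np.r_[t,w],4)
E
python3 - <<'E'
from h import *
for n in("scene","side"):
    im=cv2.imread(f"pics/{n}0.png")[:,:,::-1].copy(); P=campose(n)
    for nm,lo,hi,z in(("green",(50,150,60),(75,255,255),8),("blue",(100,120,60),(120,255,255),110),("red",(0,200,100),(4,255,255),60)):
        for S,C,m in blobs(im,lo,hi): print(n,nm,S,C.round(1),back(P,C,z)[0].round())
    print(back(P,[[291,234],[333,239]],127).round())
a=cv2.imread("pics/scene0.png")[200:350,190:350]; cv2.imwrite("pics/crop1.png",cv2.resize(a,None,fx=4,fy=4,interpolation=cv2.INTER_CUBIC))
E
```

```text
scene green [483 125  68  56 717] [515.1 152.3] [765. 831.   8.]
scene green [523 138  44  53 398] [544.9 164. ] [868. 838.   8.]
scene green [307 148  32  22 549] [322.6 158.3] [290. 375.   8.]
scene green [ 320  184   52   37 1486] [345.7 202. ] [479. 261.   8.]
scene blue [ 189    0   60   64 2606] [222.1  30. ] [-487.  641.  110.]
scene blue [ 269   28   88   81 4893] [313.5  65.4] [-10. 675. 110.]
scene blue [276 230  31  25 589] [291.  242.4] [523. -33. 110.]
scene blue [392 235   8  12  69] [395.3 241.2] [724. 147. 110.]
scene blue [398 247  46  21 217] [423.7 257.3] [808. 150. 110.]
scene red [214 312  14  14 107] [220.6 318.1] [ 528. -289.   60.]
[[514. -22. 127.]
 [607.  35. 127.]]
side green [294 212  20  26 115] [307.  225.7] [523. 226.   8.]
side green [300 216   7  14  46] [303.3 222.2] [518. 247.   8.]
side blue [  36  118   76   35 1980] [ 71.2 135.3] [-84. 823. 110.]
side blue [351 200  43  21 350] [369.1 212.8] [648.  80. 110.]
side blue [318 234  31  25 486] [332.9 248.2] [503. -48. 110.]
[[419.  17. 127.]
 [508. -34. 127.]]
```

View pics/crop1.png

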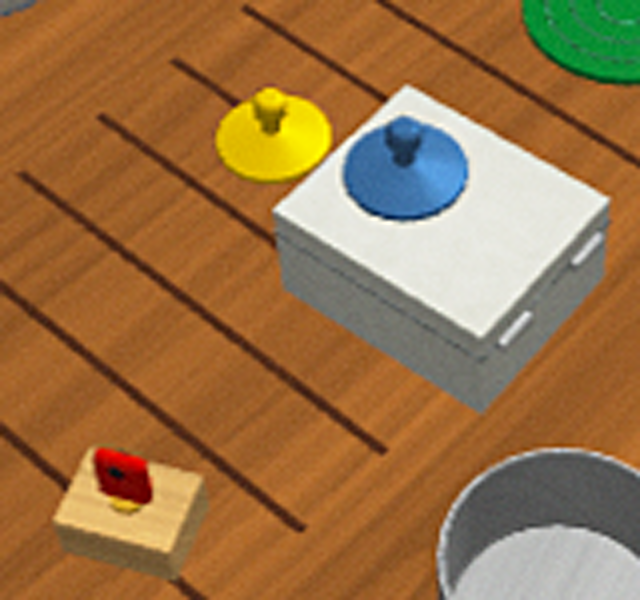

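```bash
python3 - <<'E'
from h import *
P=campose("scene"); f=lambda *a:[[190+x/4,200+y/4] for x,y in a]
print(back(P,f((408,85),(609,203),(485,338),(275,212)),85).round())
B=back(P,f((90,447),(207,475),(170,578-50),(55,515)),36).round(1);print("rest",B,B.mean(0))
print("key bow top/side",back(P,f((97,452),(150,500)),46+36).round())
k=tri([campose("scene"),campose("side")],[[291.2,232.5],[333,240]]);print("knob",k)
print(to_tool([505,-30,320],[np.pi,0,0.3]))
E
```

```text
[[ 459.   41.   85.]
 [ 629.   49.   85.]
 [ 638.  -86.   85.]
 [ 470. -100.   85.]]
rest [[ 485.2 -282.6   36. ]
 [ 554.5 -248.8   36. ]
 [ 564.5 -288.9   36. ]
 [ 505.7 -328.4   36. ]] [ 527.475 -287.175   36.   ]
key bow top/side [[ 518. -297.   82.]
 [ 566. -298.   82.]]
knob [510.39468951 -18.30213955 118.61384105]
[ 2.3725e+00 -2.2464e+00 -6.3500e-01 -4.0000e-04 -0.0000e+00 -1.7000e-03]
```

```bash
python3 -m inch '[[[0.3,-0.28,-0.4,0,0,0],[0.79,-0.75,-0.635,0,0,0],[0.79,-0.75,-0.635,0,0,0],[0.79,-0.75,-0.635,0,0,0],[0.79,-0.75,-0.635,0,0,0],[0.79,-0.75,-0.635,0,0,0]]]' 1 && python3 -m inch '[[[0.79,-0.75,0,0,0,0],[0.79,-0.75,0,0,0,0],[0.79,-0.75,0,0,0,0],[0.79,-0.75,0,0,0,0],[0.79,-0.75,0,0,0,0],[0.79,-0.75,0,0,0,0]]]' && python3 -m inch '[[[0.79,-0.75,0,0,0,0],[0.79,-0.75,0,0,0,0],[0.79,-0.75,0,0,0,0],[0.79,-0.75,0,0,0,0],[0.79,-0.75,0,0,0,0],[0.79,-0.75,0,0,0,0],[0.79,-0.75,0,0,0,0],[0.79,-0.75,0,0,0,0]]]'
python3 - <<'E'
from h import *
s=r.sense(); im=r.grab_frame("wrist"); cv2.imwrite("pics/w1.png",im[:,:,::-1]); np.save("w1.npy",[s["eef_pos"],s["tcp_rot"]])
P=campose("wrist",s)
for nm,lo,hi,z in(("blue",(100,120,40),(120,255,255),95),("green",(50,150,40),(75,255,255),8)):
    for S,C,m in blobs(im,lo,hi): print(nm,S,C.round(1),back(P,C,z)[0].round(1))
E
```

```text
clock: 0.65
eef_pos: [287.9, -409.6, 319.1]
tcp_rot: [-3.141, 0.0, 0.294]
contact_force: [0.8, -0.3, 0.4]
opening: 0.998
grasp_force: 0.0
clock: 1.15
eef_pos: [397.0, -217.5, 318.4]
tcp_rot: [-3.14, -0.002, 0.298]
contact_force: [1.4, -0.2, 0.0]
opening: 1.003
grasp_force: 0.0
clock: 1.82
eef_pos: [502.5, -32.7, 318.0]
tcp_rot: [3.141, 0.001, 0.296]
contact_force: [0.1, 0.1, 0.3]
opening: 1.0
grasp_force: 0.0
green [  62  107  113   99 2581] [124.  164.7] [460.5 253.7   8. ]
green [  76  109   84   84 2465] [117.9 151.7] [476.  264.3   8. ]
green [  90  123   56   56 1603] [117.4 150.4] [477.5 265.2   8. ]
green [105 138  26  27 553] [117.5 150.8] [477. 265.   8.]
green [   0  215   66   67 3211] [ 30.4 248.6] [292.2 374.1   8. ]
```

View pics/w1.png

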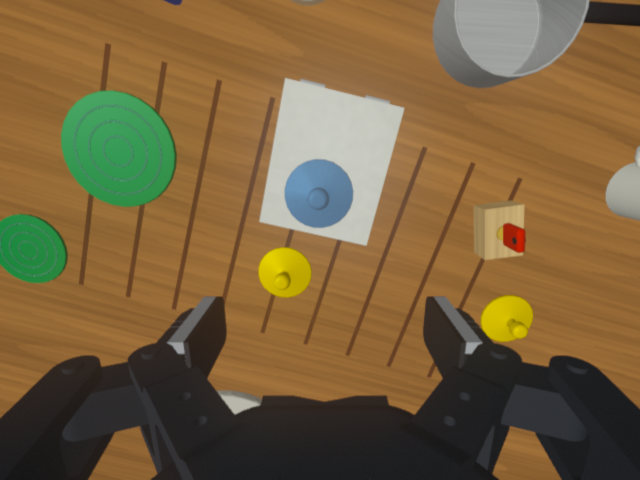

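```bash
python3 - <<'E'
from h import *
e,t=np.load("w1.npy"); s=dict(eef_pos=e,tcp_rot=t); P=campose("wrist",s)
im=cv2.imread("pics/w1.png")[:,:,::-1].copy()
m=cv2.inRange(im[150:235,270:370].copy(),np.array((0,0,0)),np.array((115,255,255)))
h=cv2.cvtColor(im,cv2.COLOR_RGB2HSV)[150:235,275:365]; m=cv2.inRange(h,np.array((95,80,40)),np.array((120,255,255)))
c=max(cv2.findContours(m,0,1)[0],key=cv2.contourArea); el=cv2.fitEllipse(c); C=np.array(el[0])+[275,150]
print("lid",el,C,back(P,C,91),"knob",back(P,[318,198],88+40))
# box top outline
g=cv2.cvtColor(im,cv2.COLOR_RGB2HSV); w=cv2.inRange(g,np.array((0,0,150)),np.array((180,50,255)))
w[:, :255]=0; w[:,410:]=0; w[250:]=0; w[:70]=0
w[150:235,280:360]|=cv2.inRange(g[150:235,280:360],np.array((95,80,40)),np.array((120,255,255)))
n,L,S,_=cv2.connectedComponentsWithStats(w); i=1+S[1:,4].argmax(); w=cv2.morphologyEx((L==i).astype(np.uint8),cv2.MORPH_CLOSE,np.ones((7,7)))
q=cv2.boxPoints(cv2.minAreaRect(max(cv2.findContours(w,0,1)[0],key=cv2.contourArea)))
B=back(P,q,85); print(q,B.round(1),B.mean(0))
for k in range(4): d=B[(k+1)%4]-B[k]; print(np.hypot(*d[:2]),np.arctan2(d[1],d[0]))
hm=back(P,[[490,205],[525,205],[525,257],[494,257],[514,237],[503,233],[503,228],[525,232],[525,252],[503,242]],36).round(1); print(hm)
E
```

```text
lid ((43.14288330078125, 43.08802795410156), (66.04832458496094, 66.31049346923828), 136.53721618652344) [318.1428833  193.08802795] [[514.25983187 -21.60919477  91.        ]] knob [[514.06828651 -22.15934411 128.        ]]
[[251.88411 219.63963]
 [285.6449   74.95048]
 [404.91785 102.78084]
 [371.15704 247.47   ]] [[ 456.9   48.6   85. ]
 [ 629.8   51.4   85. ]
 [ 641.9  -87.2   85. ]
 [ 466.2 -107.5   85. ]] [548.70138528 -23.69686967  85.        ]
172.9511870992626 0.016214164994583346
139.14961998103095 -1.4841004264561646
176.81222661315445 -3.0265818796074124
156.39211050906417 1.6305082368773554
[[ 561.  -257.    36. ]
 [ 575.3 -303.7   36. ]
 [ 505.8 -338.3   36. ]
 [ 492.6 -295.    36. ]
 [ 528.7 -309.5   36. ]
 [ 529.5 -291.9   36. ]
 [ 536.2 -288.7   36. ]
 [ 540.  -321.3   36. ]
 [ 512.8 -334.8   36. ]
 [ 517.2 -297.7   36. ]]
```

```bash
python3 - <<'E'
from h import *
print(to_tool([514.2,-22,150],[np.pi,0,0.296]),to_tool([514.2,-22,108],[np.pi,0,0.296]))
E
```

```text
[ 7.510e-02 -3.740e-02  8.403e-01  1.000e-04  4.000e-04 -3.000e-04] [ 7.5400e-02 -3.7500e-02  1.0503e+00  1.0000e-04  4.0000e-04 -3.0000e-04]
```

```bash
python3 -m inch '[[[0.07,-0.035,0.2,0,0,0],[0.07,-0.037,0.4,0,0,0],[0.07,-0.037,0.6,0,0,0],[0.07,-0.037,0.75,0,0,0],[0.07,-0.037,0.85,0,0,0],[0.07,-0.037,0.85,0,0,0]]]' && python3 -m inch '[[[0,0,0.1,0,0,0],[0,0,0.17,0,0,0],[0,0,0.2,0,0,0],[0,0,0.2,0,0,0]]]' && python3 -m inch '[[[0,0,0,0,0,0],[0,0,0,0,0,0],[0,0,0,0,0,0],[0,0,0,0,0,0],[0,0,0,0,0,0],[0,0,0,0,0,0],[0,0,0,0,0,0],[0,0,0,0,0,0]]]' -1 30
```

```text
clock: 2.37
eef_pos: [510.2, -23.1, 144.5]
tcp_rot: [-3.14, 0.007, 0.293]
contact_force: [-1.0, 0.5, 0.3]
opening: 1.003
grasp_force: 0.0
clock: 2.7
eef_pos: [513.6, -22.4, 108.5]
tcp_rot: [-3.141, 0.001, 0.294]
contact_force: [-0.3, 0.6, 0.4]
opening: 1.002
grasp_force: 0.0
clock: 3.37
eef_pos: [514.1, -21.4, 108.4]
tcp_rot: [3.142, -0.0, 0.295]
contact_force: [-0.2, -0.7, 0.7]
opening: 0.001
grasp_force: 0.0
```

```bash
python3 - <<'E'
from h import *
a=r.grab_frame("scene")[190:310,230:390]; b=r.grab_frame("side")[180:300,260:420]; w=r.grab_frame("wrist")
o=np.hstack([cv2.resize(a,None,fx=2.5,fy=2.5),cv2.resize(b,None,fx=2.5,fy=2.5)])
w=cv2.resize(w,(400,300)); o=np.vstack([o,np.hstack([w,np.zeros_like(w)])]); cv2.imwrite("pics/c2.png",o[:,:,::-1])
E
```

```text
(no output)
```

View pics/c2.png

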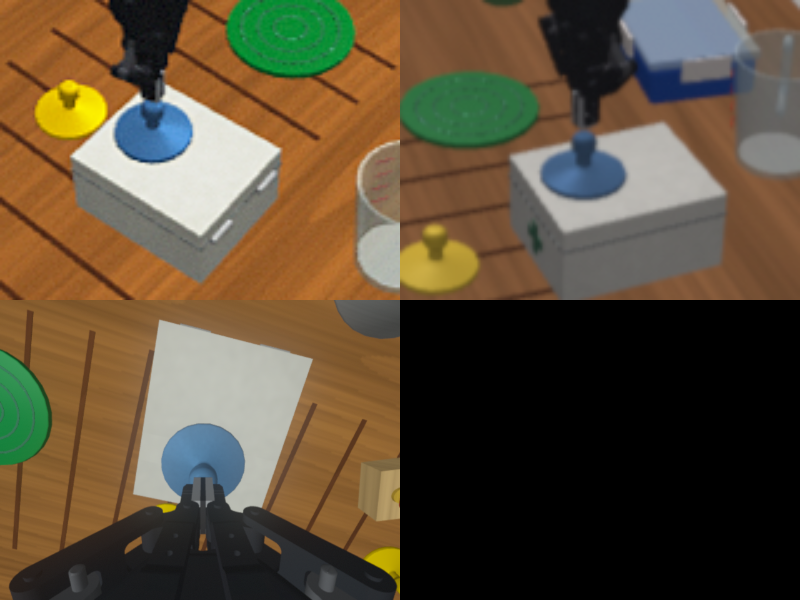

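```bash
python3 - <<'E'
from h import *
Ps=[campose("scene"),campose("side")]; s=r.sense()
print([proj(P,s["eef_pos"]) for P in Ps])
print("tip",tri(Ps,[[293.2,228.8],[336,230]]))
print("knob top",tri(Ps,[[230+151/2.5,190+104/2.5],[260+184/2.5,180+134/2.5]]))
for n,y0,x0 in(("scene",190,230),("side",180,260)):
    P=campose(n); im=r.grab_frame(n)
    for S,C,m in blobs(im,(95,100,40),(120,255,255),200): print(n,S,C,back(P,C,97))
    print(n,proj(P,[[514,-22,88],[514,-22,136],[477,265,8]]))
K=campose("wrist"); print(proj(K,[[514,-22,88],[514,-22,136],[514,-22,127],s["eef_pos"]]))
E
```

```text
[array([[291.38280338, 238.42965932]]), array([[333.48255458, 242.27718657]])]
tip [518.96190002 -18.7390878  143.24643668]
knob top [512.9338297  -22.89237191 134.74902647]
scene [ 281   27   76   82 3479] [323.92411613  62.86979017] [[ -6.9727617  733.56282979  97.        ]]
scene [276 230  31  25 593] [290.91399663 242.43338954] [[515.55377029 -25.38006017  97.        ]]
scene [392 234  52  34 331] [416.5347432  252.95468278] [[782.97116031 160.45636281  97.        ]]
scene [[291.44557021 243.62262335]
 [290.91335139 231.48586446]
 [346.01313935 201.14804484]]
side [ 35 123  23  72 785] [ 44.62292994 148.04968153] [[-163.75136529  775.2655999    97.        ]]
side [130 125  19  65 662] [139.23413897 164.40483384] [[105.83807453 571.9582708   97.        ]]
side [353 199  42  22 367] [370.28610354 212.88828338] [[659.3575871  99.2758382  97.       ]]
side [317 233  33  26 527] [332.93927894 248.0398482 ] [[510.30667386 -28.62751994  97.        ]]
side [[333.4146234  249.41628587]
 [333.77667253 232.71847045]
 [287.54514181 221.35911454]]
[[324.90336931 261.17079789]
 [325.10709485 293.18178125]
 [325.06073851 285.89790365]
 [323.9605067  272.58723831]]
```

```bash
python3 - <<'E'
from h import *
s=r.sense(); P=campose("side")
print(proj(P,[[181.5,-597.5,192.3],[181.5,-597.5,227],[181.5,-597.5,260]]))
a=cv2.imread("pics/side0.png")[340:460,200:320]; b=r.grab_frame("side")[170:290,270:390,::-1]; c=r.grab_frame("scene")[170:290,230:350,::-1]; 
w=r.grab_frame("wrist")[200:400,200:466,::-1]
o=np.hstack([cv2.resize(x,(400,300) if x is w else (300,300),interpolation=cv2.INTER_CUBIC) for x in (a,b)])
o2=np.hstack([cv2.resize(c,(300,300),interpolation=cv2.INTER_CUBIC),cv2.resize(w,(300,300))]); cv2.imwrite("pics/c3.png",np.vstack([o,o2]))
E
```

```text
[[248.0271452  441.28161491]
 [246.59030399 425.04307155]
 [245.16388521 408.92231785]]
```

View pics/c3.png

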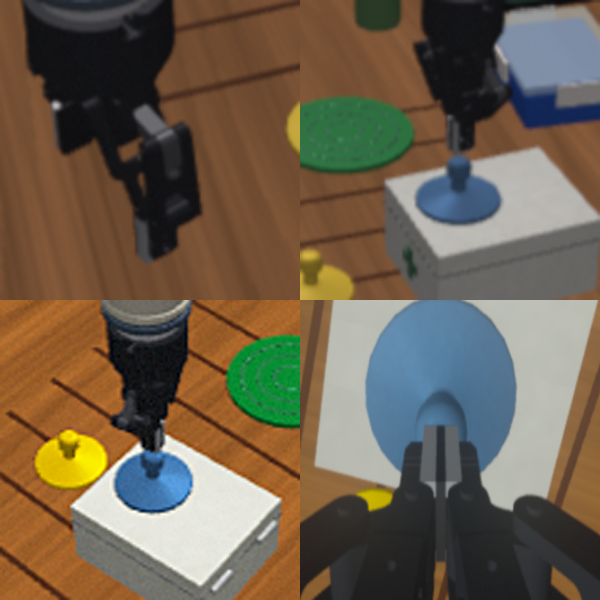

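```bash
python3 -m inch '[[[0,0,0,0,0,0],[0,0,0,0,0,0],[0,0,0,0,0,0],[0,0,0,0,0,0],[0,0,0,0,0,0],[0,0,0,0,0,0]]]' 0.2 && python3 -m inch '[[[0,0,0.03,0,0,0],[0,0,0.06,0,0,0],[0,0,0.1,0,0,0],[0,0,0.1,0,0,0]]]' | grep -v rot && python3 -m inch '[[[0,0,0.02,0,0,0],[0,0,0.04,0,0,0],[0,0,0.04,0,0,0]]]'| grep -v rot && python3 - <<'E'
from h import *
P=campose("side");s=r.sense();print(s["eef_pos"])
a=r.grab_frame("side")[190:290,280:400,::-1]; c=r.grab_frame("scene")[190:290,230:350,::-1]
cv2.imwrite("pics/c4.png",np.hstack([cv2.resize(x,(400,333),interpolation=cv2.INTER_CUBIC) for x in (a,c)]))
E
```

```text
clock: 4.27
eef_pos: [514.1, -21.4, 108.4]
tcp_rot: [3.142, -0.0, 0.295]
contact_force: [0.1, 0.3, 0.6]
opening: 0.604
grasp_force: 0.0
clock: 4.6
eef_pos: [512.8, -21.3, 86.5]
contact_force: [-0.7, 0.3, -0.3]
opening: 0.6
grasp_force: 0.0
clock: 4.85
eef_pos: [513.5, -21.4, 79.6]
contact_force: [-0.1, 0.5, -0.3]
opening: 0.604
grasp_force: 0.0
[513.54005222 -21.39315308  79.56226275]
```

View pics/c4.png

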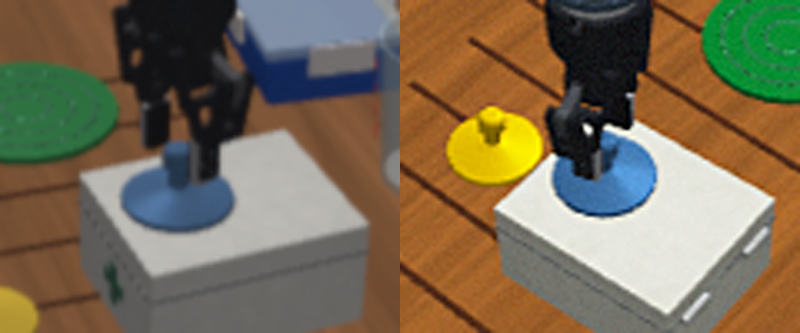

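```bash
python3 -m inch '[[[0,0,0.02,0,0,0],[0,0,0.03,0,0,0],[0,0,0.03,0,0,0]]]'| grep -v rot && python3 -m inch '[[[0,0,0,0,0,0],[0,0,0,0,0,0],[0,0,0,0,0,0],[0,0,0,0,0,0],[0,0,0,0,0,0],[0,0,0,0,0,0]]]' -1 30
```

```text
clock: 5.2
eef_pos: [513.8, -21.4, 74.0]
contact_force: [-0.4, -0.6, -0.7]
opening: 0.6
grasp_force: 0.0
clock: 5.7
eef_pos: [514.2, -21.4, 74.6]
tcp_rot: [3.141, -0.0, 0.295]
contact_force: [-1.4, -0.8, 3.1]
opening: 0.264
grasp_force: 29.5
```

```bash
python3 -m inch '[[[0,0,-0.05,0,0,0],[0,0,-0.15,0,0,0],[0,0,-0.3,0,0,0],[0,0,-0.3,0,0,0],[0,0,-0.3,0,0,0]]]'| grep -v rot && python3 -m inch '[[[0.03,-0.12,0,0,0,0],[0.06,-0.27,0,0,0,0],[0.09,-0.42,0,0,0,0],[0.12,-0.57,0,0,0,0],[0.12,-0.7,0,0,0,0],[0.12,-0.7,0,0,0,0]]]'| grep -v rot && python3 -m inch '[[[0.03,-0.15,0,0,0,0],[0.06,-0.3,0,0,0,0],[0.09,-0.45,0,0,0,0],[0.12,-0.6,0.1,0,0,0],[0.12,-0.713,0.2,0,0,0],[0.12,-0.713,0.3,0,0,0],[0.12,-0.713,0.3,0,0,0],[0.12,-0.713,0.3,0,0,0]]]'| grep -v rot; python3 - <<'E'
from h import *
print(to_tool([478,263,0],[np.pi,0,.296]))
for n in("scene","side"):
    im=r.grab_frame(n)
    P=campose(n)
    for S,C,m in blobs(im,(95,100,40),(120,255,255),200): print(n,S,C)
    print(proj(P,[[478,263,8],[478,263,37+8]]))
E
```

```text
clock: 6.12
eef_pos: [515.4, -21.4, 136.2]
contact_force: [0.4, -0.5, -1.8]
opening: 0.263
grasp_force: 29.6
clock: 6.62
eef_pos: [494.4, 122.9, 133.3]
contact_force: [0.5, -0.4, -1.5]
opening: 0.262
grasp_force: 29.9
clock: 7.28
eef_pos: [476.4, 262.0, 73.0]
contact_force: [0.4, -0.8, -0.5]
opening: 0.258
grasp_force: 30.1
[ 1.05e-02 -3.00e-03  3.65e-01  3.00e-04  1.30e-03 -2.00e-04]
scene [ 212    3   38   62 1615] [231.17770898  35.11702786]
scene [ 269   37   69   72 2550] [298.22156863  76.23882353]
scene [333 169  27  23 375] [346.18666667 182.42666667]
scene [392 234  52  34 333] [416.51351351 252.92492492]
[[345.86703084 201.64062589]
 [346.56702383 192.92507683]]
side [ 109  115   40   74 1887] [129.67037626 149.08055114]
side [273 182  28  23 328] [286.22560976 196.69512195]
side [350 199  45  22 387] [369.98966408 212.48062016]
[[288.07374064 221.65235757]
 [287.77809405 210.422715  ]]
```

```bash
python3 -m inch '[[[0.01,0,0.1,0,0,0],[0.01,0,0.2,0,0,0],[0.01,0,0.28,0,0,0],[0.01,0,0.34,0,0,0],[0.01,0,0.355,0,0,0],[0.01,0,0.355,0,0,0]]]'| grep -v rot && python3 -m inch '[[[0,0,0.007,0,0,0],[0,0,0.015,0,0,0],[0,0,0.015,0,0,0]]]' | grep -v rot; python3 -m inch '[[[0,0,0.007,0,0,0],[0,0,0.015,0,0,0],[0,0,0.015,0,0,0]]]' | grep -v rot
```

```text
clock: 7.88
eef_pos: [479.9, 263.1, 3.4]
contact_force: [-0.4, -0.1, -0.4]
opening: 0.262
grasp_force: 30.1
clock: 8.13
eef_pos: [480.3, 263.8, 1.0]
contact_force: [0.7, 0.5, -1.5]
opening: 0.256
grasp_force: 30.1
clock: 8.38
eef_pos: [479.7, 263.5, -2.7]
contact_force: [-0.1, -0.4, -1.4]
opening: 0.263
grasp_force: 30.1
```

```bash
python3 -m inch '[[[0,0,0.004,0,0,0],[0,0,0.008,0,0,0],[0,0,0.008,0,0,0]]]'| grep -v rot ; python3 -m inch '[[[0,0,0.004,0,0,0],[0,0,0.006,0,0,0],[0,0,0.006,0,0,0]]]'| grep -v rot
```

```text
clock: 8.63
eef_pos: [479.6, 263.5, -4.4]
contact_force: [0.0, 0.7, -2.0]
opening: 0.26
grasp_force: 30.1
clock: 8.88
eef_pos: [479.8, 263.5, -5.4]
contact_force: [-0.4, -0.5, 0.1]
opening: 0.258
grasp_force: 30.2
```

```bash
python3 -m inch '[[[0,0,0.003,0,0,0],[0,0,0.005,0,0,0],[0,0,0.005,0,0,0]]]'| grep -v rot
```

```text
clock: 9.13
eef_pos: [479.8, 263.5, -5.4]
contact_force: [-4.5, -2.1, 13.6]
opening: 0.262
grasp_force: 31.3
```

```bash
python3 -m inch '[[[0,0,0,0,0,0],[0,0,0,0,0,0],[0,0,0,0,0,0],[0,0,0,0,0,0],[0,0,0,0,0,0]]]' 0.2| grep -v rot && python3 -m inch '[[[0,0,-0.03,0,0,0],[0,0,-0.2,0,0,0],[0,0,-0.4,0,0,0],[0,0,-0.6,0,0,0],[0,0,-0.8,0,0,0],[0,0,-0.8,0,0,0]]]'| grep -v rot && python3 -m inch '[[[-0.05,0.2,-0.05,0,0,0],[-0.09,0.4,-0.1,0,0,0],[-0.13,0.6,-0.2,0,0,0],[-0.17,0.72,-0.3,0,0,0],[-0.17,0.72,-0.45,0,0,0],[-0.17,0.72,-0.48,0,0,0]]]'| grep -v rot && python3 -m inch '[[[-0.05,0.2,0,0,0,0],[-0.09,0.4,0,0,0,0],[-0.13,0.6,0,0,0,0],[-0.17,0.72,0,0,0,0],[-0.17,0.72,0,0,0,0],[-0.17,0.72,0,0,0,0]]]'| grep -v rot; python3 - <<'E'
from h import *
s=r.sense(); im=r.grab_frame("wrist"); np.save("w2.npy",[s["eef_pos"],s["tcp_rot"]]); P=campose("wrist",s)
a=r.grab_frame("scene")[150:270,280:440]; cv2.imwrite("pics/w2.png",im[:,:,::-1]); cv2.imwrite("pics/s2.png",r.grab_frame("scene")[:,:,::-1])
im[:160,480:640]=0; im[330:480,0:200]=cv2.resize(a,(200,150)); cv2.imwrite("pics/v2.png",im[:,:,::-1]); print(s["eef_pos"],s["tcp_rot"])
E
```

```text
clock: 9.55
eef_pos: [479.8, 263.5, -6.5]
contact_force: [0.1, -1.3, -0.9]
opening: 0.598
grasp_force: 0.0
clock: 10.05
eef_pos: [483.9, 265.8, 161.8]
contact_force: [1.9, 0.6, 0.1]
opening: 0.602
grasp_force: 0.0
clock: 10.55
eef_pos: [491.1, 114.7, 254.3]
contact_force: [1.3, 1.4, 0.9]
opening: 0.599
grasp_force: 0.0
clock: 11.05
eef_pos: [498.3, -32.6, 249.6]
contact_force: [-0.8, 0.2, 0.3]
opening: 0.596
grasp_force: 0.0
[498.26334865 -32.5838736  249.56012151] [-3.14130641e+00 -3.89358526e-05  2.92274344e-01]
```

View pics/v2.png

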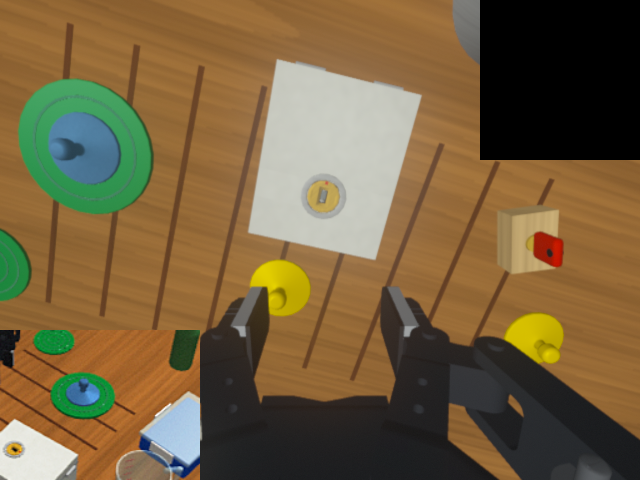

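```bash
cat > box.py <<'E'
from h import *
def run(pic,npy,C0):
    e,t=np.load(npy); P=campose("wrist",dict(eef_pos=e,tcp_rot=t)); im=cv2.imread(pic); g=cv2.cvtColor(im,cv2.COLOR_BGR2HSV)
    w=cv2.inRange(g,np.array((0,0,120)),np.array((180,55,255)))
    n,L,S,_=cv2.connectedComponentsWithStats(w,connectivity=4); c0=np.mean(C0,0).astype(int); w=(L==L[c0[1]-20,c0[0]]).astype(np.uint8)
    c=max(cv2.findContours(w,0,1)[0],key=cv2.contourArea)[:,0].astype(float)
    ln=[]
    for k in range(4):
        a,b=np.array(C0[k],float),np.array(C0[(k+1)%4],float); d=(b-a)/np.linalg.norm(b-a); u=(c-a)@d; v=(c-a)@[-d[1],d[0]]
        q=c[(abs(v)<6)&(u>12)&(u<np.linalg.norm(b-a)-12)]
        for _ in range(2):
            vx,vy,x,y=cv2.fitLine(q.astype(np.float32),cv2.DIST_HUBER,0,.01,.01).ravel(); l=np.array([vy,-vx,-(vy*x-vx*y)]); q=q[abs(q@l[:2]+l[2])<1.5]
        ln.append(l)
    pts=[]
    for k in range(4):
        x=np.cross(ln[k-1],ln[k]); pts.append(x[:2]/x[2])
    pts=np.array(pts); o=np.array([[-85,70,0],[85,70,0],[85,-70,0],[-85,-70,0.]])
    K,Q,op=P; ok,rv,tv=cv2.solvePnP(o,pts,K,None); rep=cv2.projectPoints(o,rv,tv,K,None)[0][:,0]
    Rb=cv2.Rodrigues(rv)[0]; cam=-Rb.T@tv.ravel()  # camera in box-top frame
    print(pts.round(1).tolist(),"res",np.abs(rep-pts).max().round(2),"cam above top",cam.round(1),"expected cam",op.round(1))
    W=Q@Rb; print("box rpy by cam orient",R.from_matrix(W).as_euler('xyz').round(4))
    print("cam->box centre in world axes",(Q@tv.ravel()).round(1),"box centre",(op+Q@tv.ravel()).round(1))
    B=back(P,pts,85); print(B.round(1).tolist(),B.mean(0).round(1))
    return P,W
if __name__=="__main__":
    run("pics/w1.png","w1.npy",[(258,221),(286,79),(404,106),(367,245)])
    P,W=run("pics/w2.png","w2.npy",[(249,233),(277,60),(421,95),(376,259)])
    im=cv2.imread("pics/w2.png"); g=cv2.cvtColor(im,cv2.COLOR_BGR2HSV)
    m=cv2.inRange(g[165:230,292:360],np.array((0,70,0)),np.array((60,255,255))); M=cv2.moments(m,True); print("brass",M['m10']/M['m00']+292,M['m01']/M['m00']+165, cv2.fitEllipse(max(cv2.findContours(m,0,1)[0],key=cv2.contourArea)))
E
python3 box.py
```

```text
[[259.20001220703125, 221.1999969482422], [285.6000061035156, 75.30000305175781], [404.29998779296875, 105.19999694824219], [365.6000061035156, 245.0]] res 0.94 cam above top [ 16.1  12.2 411.6] expected cam [570.2 -12.1 498.7]
box rpy by cam orient [0.004  0.0145 0.0702]
cam->box centre in world axes [ -21.3  -12.  -411.4] box centre [548.9 -24.1  87.3]
[[457.7, 39.2, 85.0], [629.5, 51.4, 85.0], [639.3, -87.4, 85.0], [467.3, -99.6, 85.0]] [548.4 -24.1  85. ]
[[248.10000610351562, 231.89999389648438], [277.5, 55.79999923706055], [420.3999938964844, 96.19999694824219], [374.5, 259.20001220703125]] res 1.13 cam above top [ 14.2  33.1 343.8] expected cam [565.9 -12.3 430.4]
box rpy by cam orient [0.0645 0.0127 0.0641]
cam->box centre in world axes [ -17.9  -12.  -345.1] box centre [548.  -24.4  85.4]
[[457.7, 39.8, 85.0], [629.6, 52.1, 85.0], [635.6, -87.2, 85.0], [467.5, -99.2, 85.0]] [547.6 -23.6  85. ]
brass 322.9087248322148 196.06711409395973 ((30.898658752441406, 31.06927490234375), (31.170223236083984, 31.603864669799805), 105.80530548095703)
```

```bash
python3 -m inch '[[[-0.03,0.18,0,0,0,-0.035],[-0.06,0.36,0,0,0,-0.07],[-0.1,0.54,0,0,0,-0.105],[-0.13,0.72,0,0,0,-0.14],[-0.16,0.9,0,0,0,-0.175],[-0.16,0.95,0,0,0,-0.21],[-0.16,0.95,0,0,0,-0.25],[-0.16,0.95,0,0,0,-0.25]]]' && python3 -m inch '[[[0,0,0,0,0,-0.04],[0,0,0,0,0,-0.08],[0,0,0,0,0,-0.12],[0,0,0,0,0,-0.16],[0,0,0,0,0,-0.2],[0,0,0,0,0,-0.24],[0,0,0,0,0,-0.28],[0,0,0,0,0,-0.28]]]';  python3 -m inch '[[[0,0,0,0,0,-0.04],[0,0,0,0,0,-0.08],[0,0,0,0,0,-0.12],[0,0,0,0,0,-0.16],[0,0,0,0,0,-0.2],[0,0,0,0,0,-0.24],[0,0,0,0,0,-0.28],[0,0,0,0,0,-0.28]]]'; python3 - <<'E'
from h import *
print(r.sense()["qpos"],to_tool([534,-298,210],[np.pi,0,-2.63]))
E
```

```text
clock: 11.87
eef_pos: [523.4, -222.5, 249.3]
tcp_rot: [-3.141, -0.0, 1.086]
contact_force: [0.4, 0.5, -0.6]
opening: 0.597
grasp_force: 0.0
clock: 12.53
eef_pos: [523.3, -221.3, 249.6]
tcp_rot: [3.141, -0.0, 1.964]
contact_force: [-0.5, -0.3, 0.0]
opening: 0.595
grasp_force: 0.0
clock: 13.2
eef_pos: [523.2, -221.8, 249.6]
tcp_rot: [3.141, -0.0, 2.84]
contact_force: [1.1, 0.1, -0.4]
opening: 0.599
grasp_force: 0.0
[-4.03736718e-01  2.14814146e-01  1.69272583e+00  1.60599292e-04
  1.23416108e+00 -1.67305989e+00] [-1.648e-01 -3.477e-01  1.979e-01  1.000e-04 -0.000e+00 -2.588e-01]
```

```bash
python3 -m inch '[[[-0.08,-0.1,0.05,0,0,-0.04],[-0.165,-0.3,0.1,0,0,-0.08],[-0.165,-0.348,0.2,0,0,-0.12],[-0.165,-0.348,0.2,0,0,-0.16],[-0.165,-0.348,0.2,0,0,-0.2],[-0.165,-0.348,0.2,0,0,-0.24],[-0.165,-0.348,0.2,0,0,-0.259],[-0.165,-0.348,0.2,0,0,-0.259]]]'; python3 - <<'E'
from h import *
s=r.sense(); im=r.grab_frame("wrist"); np.save("w3.npy",[s["eef_pos"],s["tcp_rot"]]); cv2.imwrite("pics/w3.png",im[:,:,::-1]); print(s["qpos"][5],s["eef_pos"],s["tcp_rot"])
P=campose("wrist",s); print(proj(P,[534,-298,36]))
c=proj(P,[534,-298,50])[0].astype(int); x0,y0=max(c[0]-100,0),max(c[1]-90,0); print(x0,y0)
cv2.imwrite("pics/v3.png",cv2.resize(im[y0:y0+150,x0:x0+200,::-1],None,fx=4,fy=4,interpolation=cv2.INTER_CUBIC))
E
```

```text
clock: 13.87
eef_pos: [534.0, -298.5, 209.5]
tcp_rot: [3.141, -0.0, -2.635]
contact_force: [-0.8, -0.5, 0.0]
opening: 0.6
grasp_force: 0.0
-2.5898751287695316 [ 533.97646367 -298.51543436  209.46830328] [ 3.14128959e+00 -5.81615030e-05 -2.63483813e+00]
[[324.90580599 213.58607886]]
224 126
```

View pics/v3.png

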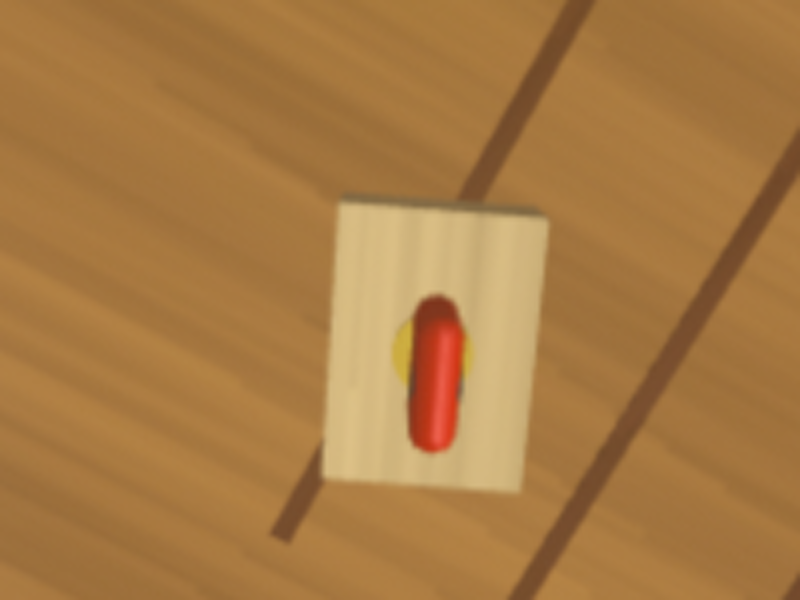

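```bash
python3 - <<'E'
from h import *
e,t=np.load("w3.npy"); P=campose("wrist",dict(eef_pos=e,tcp_rot=t)); im=cv2.imread("pics/w3.png"); g=cv2.cvtColor(im,cv2.COLOR_BGR2HSV)
f=lambda *a:[[224+(x)/4,126+(y)/4] for x,y in a]
B=back(P,f((340,200),(548,214),(522,492),(322,478)),36); print(B.round(1).tolist(),B.mean(0))
for k in range(4): d=B[(k+1)%4]-B[k]; print(np.hypot(*d[:2]).round(1),np.arctan2(d[1],d[0]).round(3))
print("disc",back(P,f((433,357)),40))
m=cv2.inRange(g,np.array((0,150,90)),np.array((6,255,255)))|cv2.inRange(g,np.array((174,150,90)),np.array((180,255,255)))
c=max(cv2.findContours(m,0,1)[0],key=cv2.contourArea); print(cv2.minAreaRect(c),cv2.boundingRect(c))
br=f((437,325),(436,440))  # bow top
for z in(80,): q=back(P,f((437,310),(433,440)),z); print(q, np.arctan2(*(q[0]-q[1])[1::-1]))
# model check: project key
def T(x,y,z,kx,ky,yaw): return [kx+np.cos(yaw)*x-np.sin(yaw)*y,ky+np.sin(yaw)*x+np.cos(yaw)*y,z]
from scipy.optimize import least_squares
# fit pose (kx,ky,yaw) via filled silhouette of bow box against the red mask
pt=c[:,0].astype(float)
def hull(p):
    X=[T(x,y,36+z,*p) for x in(-17,17) for y in(-6,6) for z in(4,46)]
    return cv2.convexHull(proj(P,X).astype(np.float32))[:,0]
def cost(p):
    h=hull(p); return [cv2.pointPolygonTest(h,tuple(map(float,q)),True) for q in pt]
s=least_squares(cost,[B[:,0].mean(),B[:,1].mean(),0.5],loss='soft_l1',x_scale=[1,1,.02],diff_step=1e-3); print("key",s.x,np.std(s.fun))
E
```

```text
[[507.3, -331.8, 36.0], [484.0, -282.6, 36.0], [552.9, -250.0, 36.0], [576.2, -300.3, 36.0]] [ 530.11135718 -291.18140948   36.        ]
54.4 2.012
76.2 0.443
55.5 -1.136
75.8 -2.712
disc [[ 531.0881048  -290.68190078   40.        ]]
((332.8902893066406, 221.48782348632812), (10.270133018493652, 31.693851470947266), 6.34019136428833) (327, 206, 12, 32)
[[ 514.32882294 -300.11563521   80.        ]
 [ 542.12930519 -285.49138519   80.        ]] -2.657328338128153
key [ 527.16602751 -293.78900037    0.59873609] 1.647442071935112
```

```bash
python3 - <<'E'
from h import *
print(to_tool([530.5,-291,60],[np.pi,0,-2.705]))
E
```

```text
[-0.003   0.0416  0.7478  0.      0.      0.0215]
```

```bash
python3 -m inch '[[[-0.003,0.04,0.15,0,0,0.02],[-0.003,0.041,0.33,0,0,0.022],[-0.003,0.041,0.51,0,0,0.022],[-0.003,0.041,0.68,0,0,0.022],[-0.003,0.041,0.74,0,0,0.022],[-0.003,0.041,0.74,0,0,0.022]]]' && python3 -m inch '[[[0,0,0.08,0,0,0],[0,0,0.16,0,0,0],[0,0,0.22,0,0,0],[0,0,0.24,0,0,0],[0,0,0.24,0,0,0]]]'; python3 - <<'E'
from h import *
print(to_tool([530.5,-291,13],[np.pi,0,-2.705]))
E
```

```text
clock: 14.42
eef_pos: [528.3, -290.2, 58.6]
tcp_rot: [3.137, -0.003, -2.704]
contact_force: [-0.4, 0.2, 0.7]
opening: 0.599
grasp_force: 0.0
clock: 14.83
eef_pos: [530.4, -291.7, 13.8]
tcp_rot: [3.141, -0.0, -2.7]
contact_force: [-0.2, 0.8, 0.1]
opening: 0.6
grasp_force: 0.0
[-0.0018  0.003   0.0041  0.0001 -0.      0.0014]
```

Close on the key, gently first.

```bash
python3 -m inch '[[[0,0.002,0,0,0,0.0015],[0,0.002,0,0,0,0.0015],[0,0.002,0,0,0,0.0015],[0,0.002,0,0,0,0.0015],[0,0.002,0,0,0,0.0015],[0,0.002,0,0,0,0.0015],[0,0.002,0,0,0,0.0015]]]' -1 25
```

```text
clock: 15.42
eef_pos: [530.7, -291.7, 14.6]
tcp_rot: [-3.14, 0.001, -2.704]
contact_force: [-0.7, 0.2, 7.0]
opening: 0.131
grasp_force: 27.2
```

```bash
python3 -m inch '[[[0,0,0,0,0,0],[0,0,-0.05,0,0,0],[0,0,-0.15,0,0,0],[0,0,-0.3,0,0,0],[0,0,-0.5,0,0,0],[0,0,-0.7,0,0,0],[0,0,-0.75,0,0,0],[0,0,-0.75,0,0,0]]]' -1 90; python3 - <<'E'
from h import *
e,t=np.load("w2.npy"); P=campose("wrist",dict(eef_pos=e,tcp_rot=t))
print("hole",back(P,[322.91,196.07],88), back(P,np.array([30.9+292,31.0+165]),88))
im=cv2.imread("pics/w2.png"); g=cv2.cvtColor(im,cv2.COLOR_BGR2HSV)[165:230,292:360]
m=cv2.inRange(g,np.array((0,0,0)),np.array((180,255,110))); n,L,S,C=cv2.connectedComponentsWithStats(m); print([(S[i].tolist(),(C[i]+[292,165]).round(1)) for i in range(1,n) if S[i][4]>8])
print(to_tool([518.2,-26.6,164],[np.pi,0,.07-np.pi]))
E
```

```text
clock: 16.08
eef_pos: [532.4, -292.6, 168.3]
tcp_rot: [-3.136, 0.004, -2.704]
contact_force: [0.4, -0.2, -0.7]
opening: 0.128
grasp_force: 88.4
hole [[517.1685015  -25.08981841  88.        ]] [[517.23424947 -25.0593748   88.        ]]
[]
[-0.4995  1.2348  0.0164 -0.0016  0.0017  0.117 ]
```

```bash
python3 -m inch '[[[-0.1,0.2,0,0,0,0.03],[-0.2,0.4,0,0,0,0.06],[-0.3,0.6,0,0,0,0.09],[-0.4,0.8,0,0,0,0.117],[-0.5,0.95,0,0,0,0.117],[-0.5,0.95,0,0,0,0.117],[-0.5,0.95,0,0,0,0.117]]]'; python3 - <<'E'
from h import *
print(to_tool([562,-22,135],[np.pi,0,.07-np.pi]))
E
```

```text
clock: 16.67
eef_pos: [539.4, -74.3, 162.6]
tcp_rot: [3.141, -0.002, -3.068]
contact_force: [0.2, -0.6, -0.8]
opening: 0.127
grasp_force: 88.5
[-1.323e-01  2.522e-01  1.377e-01  2.000e-04 -6.000e-04  1.300e-03]
```

```bash
python3 -m inch '[[[-0.06,0.12,0.05,0,0,0.001],[-0.132,0.252,0.1,0,0,0.001],[-0.132,0.252,0.138,0,0,0.001],[-0.132,0.252,0.138,0,0,0.001],[-0.132,0.252,0.138,0,0,0.001]]]'; python3 - <<'E'
from h import *
s=r.sense(); im=r.grab_frame("wrist"); np.save("w4.npy",[s["eef_pos"],s["tcp_rot"]]); cv2.imwrite("pics/w4.png",im[:,:,::-1]); print(s["eef_pos"],s["tcp_rot"])
P=campose("wrist",s); h=proj(P,[517.6,-25.5,88])[0]; k=proj(P,s["eef_pos"]+[0,0,23])[0]; print(h,k)
x0,y0=int(h[0])-100,int(h[1])-40; print(x0,y0)
cv2.imwrite("pics/v4.png",cv2.resize(im[y0:y0+150,x0:x0+200,::-1],None,fx=4,fy=4,interpolation=cv2.INTER_CUBIC))
E
```

```text
clock: 17.08
eef_pos: [561.9, -26.0, 135.0]
tcp_rot: [-3.141, -0.002, -3.075]
contact_force: [0.9, -0.3, -0.7]
opening: 0.129
grasp_force: 88.5
[561.93009116 -25.98030739 134.98520957] [-3.14132023e+00 -2.49306380e-03 -3.07460955e+00]
[329.55111284 185.07456897] [324.28545247 287.40672359]
229 145
```

View pics/v4.png

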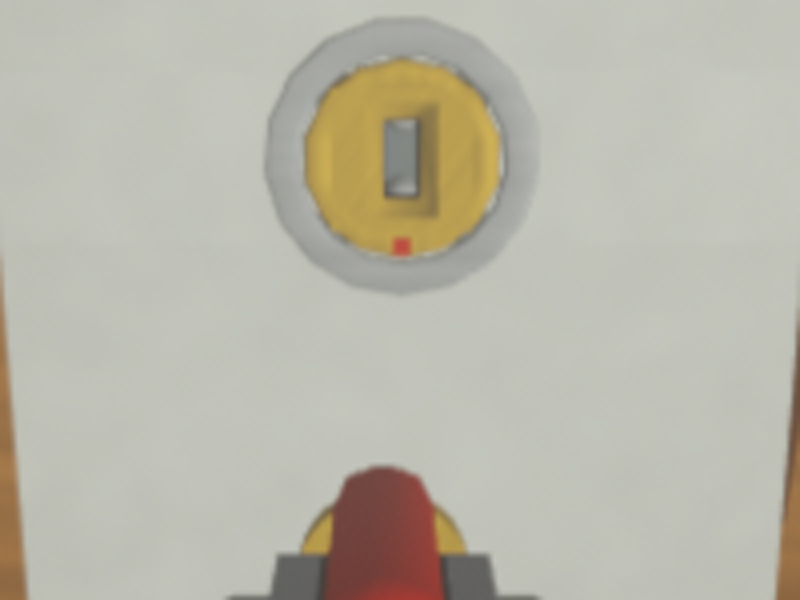

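```bash
python3 - <<'E'
from h import *
e,t=np.load("w4.npy"); P=campose("wrist",dict(eef_pos=e,tcp_rot=t)); T=R.from_euler('xyz',t); K,Q,o=P
h=back(P,[[330.1,184.1],[330.0,184.3]],88); print("hole",h,"rel tool",T.inv().apply(h-e))
for dz in(23,27,31):
    q=back(P,[[229+333/4,145+503/4],[229+434/4,145+500/4],[229+303/4,145+545/4],[229+467/4,145+545/4]],e[2]+dz); print(dz,T.inv().apply(q-e).round(2).tolist(),"depth",((q[2]-o)@Q)[2].round(1))
q=back(P,[[229+382/4,145+466/4]],e[2]+23+44); print("bow front",T.inv().apply(q-e))
# slot direction
q=back(P,[[229+383/4,145+118/4],[229+385/4,145+196/4],[229+437/4,145+103/4],[229+437/4,145+215/4]],86); d=q[0]-q[1]; d2=q[2]-q[3]; print(np.arctan2(d[1],d[0]),np.arctan2(d2[1],d2[0]),t[2])
print(r.sense()["wrist_torque"])
E
```

```text
hole [[516.92413073 -25.17725598  88.        ]
 [517.06216647 -25.23493219  88.        ]] rel tool [[44.7340062   3.82646578 47.09583987]
 [44.60014088  3.75967967 47.09552433]]
23 [[9.11, -6.07, -22.98], [9.53, 6.63, -22.98], [3.43, -9.93, -22.99], [3.45, 10.89, -22.99]] depth 170.0
27 [[10.64, -5.91, -26.97], [11.04, 6.46, -26.97], [5.1, -9.67, -26.98], [5.12, 10.61, -26.99]] depth 165.7
31 [[12.16, -5.76, -30.97], [12.56, 6.3, -30.97], [6.77, -9.42, -30.98], [6.79, 10.34, -30.99]] depth 161.4
bow front [[ 29.45785157   0.08877961 -66.92679443]]
-3.0474609365795446 -3.062533677971662 -3.074609553684488
[ 0.00802411 -0.01160683  0.03004838]
```

```bash
python3 -m inch '[[[0.12,0.01,0,0,0,0],[0.22,0.017,0.05,0,0,0],[0.22,0.017,0.12,0,0,0],[0.22,0.017,0.19,0,0,0],[0.22,0.017,0.19,0,0,0],[0.22,0.017,0.19,0,0,0]]]' && python3 -m inch '[[[0,0,0.015,0,0,0],[0,0,0.03,0,0,0],[0,0,0.03,0,0,0]]]' | grep -v rot; python3 -m inch '[[[0,0,0.015,0,0,0],[0,0,0.03,0,0,0],[0,0,0.03,0,0,0]]]' | grep -v rot
```

```text
clock: 17.63
eef_pos: [518.4, -25.4, 98.2]
tcp_rot: [-3.142, -0.001, -3.076]
contact_force: [-0.3, 0.2, -0.2]
opening: 0.125
grasp_force: 88.5
clock: 17.88
eef_pos: [519.0, -24.5, 92.1]
contact_force: [-1.1, -0.1, 0.2]
opening: 0.123
grasp_force: 88.5
clock: 18.13
eef_pos: [518.7, -24.5, 85.6]
contact_force: [-0.5, -0.6, -0.8]
opening: 0.128
grasp_force: 88.4
```

```bash
python3 -m inch '[[[0,0,0.007,0,0,0],[0,0,0.015,0,0,0],[0,0,0.015,0,0,0]]]' | grep -v rot; python3 -c "
from rig import r;print(r.sense()['contact_force'],r.sense()['wrist_torque'])"; python3 -m inch '[[[0,0,0.007,0,0,0],[0,0,0.01,0,0,0],[0,0,0.01,0,0,0]]]' | grep -v rot; python3 -c "
from rig import r;print(r.sense()['contact_force'],r.sense()['wrist_torque'])"
```

```text
clock: 18.38
eef_pos: [518.3, -24.7, 82.7]
contact_force: [-0.7, -4.3, -0.6]
opening: 0.122
grasp_force: 88.3
[-0.71419443 -4.29732272 -0.59977748] [-0.88839553  0.19569908 -0.01257038]
clock: 18.63
eef_pos: [518.2, -24.7, 80.7]
contact_force: [-1.9, -4.6, 0.7]
opening: 0.123
grasp_force: 88.6
[-1.91070624 -4.55607001  0.65525817] [-1.12453084  0.39184123 -0.05162124]
```

```bash
python3 -m inch '[[[0.002,-0.0035,0.005,0,0,0],[0.003,-0.0035,0.01,0,0,0],[0.003,-0.0035,0.01,0,0,0]]]' | grep -v rot; python3 -c "
from rig import r;print(r.sense()['contact_force'],r.sense()['wrist_torque'])"; python3 -m inch '[[[0,0,0.007,0,0,0],[0,0,0.012,0,0,0],[0,0,0.012,0,0,0]]]' | grep -v rot; python3 -c "
from rig import r;print(r.sense()['contact_force'],r.sense()['wrist_torque'])"
```

```text
clock: 18.88
eef_pos: [517.9, -25.0, 78.9]
contact_force: [-2.2, -2.4, 2.8]
opening: 0.125
grasp_force: 89.1
[-2.16678698 -2.38841344  2.81418587] [-0.44428469  0.54898174 -0.01368173]
clock: 19.13
eef_pos: [518.1, -25.0, 76.5]
contact_force: [-1.8, -2.2, 0.7]
opening: 0.124
grasp_force: 88.6
[-1.84025779 -2.24686407  0.65008291] [-0.36702456  0.29256615  0.0307815 ]
```

```bash
python3 -m inch '[[[0.003,-0.003,0.01,0,0,0.004],[0.003,-0.003,0.02,0,0,-0.004],[0.003,-0.003,0.02,0,0,0]]]' | grep -v rot; python3 -c "
from rig import r;print(r.sense()['contact_force'],r.sense()['wrist_torque'])"; python3 -m inch '[[[0,0,0.007,0,0,0.004],[0,0,0.015,0,0,-0.004],[0,0,0.015,0,0,0]]]' | grep -v rot; python3 -c "
from rig import r;print(r.sense()['contact_force'],r.sense()['wrist_torque'])"
```

```text
clock: 19.38
eef_pos: [517.8, -25.4, 72.3]
contact_force: [0.0, -0.1, 0.1]
opening: 0.12
grasp_force: 88.9
[ 0.03510154 -0.05967413  0.10998169] [-0.04350495  0.19023262  0.06121155]
clock: 19.63
eef_pos: [517.8, -25.5, 69.5]
contact_force: [-0.3, -1.0, -1.4]
opening: 0.125
grasp_force: 88.6
[-0.31346953 -1.04760552 -1.44833497] [-0.06047973  0.05055076  0.01058219]
```

```bash
for i in 1 ; do python3 -m inch '[[[0,0,0.007,0,0,0.004],[0,0,0.015,0,0,-0.004],[0,0,0.015,0,0,0]]]' | grep -E "pos|con" ; done; python3 -m inch '[[[0,0,0.005,0,0,0.004],[0,0,0.01,0,0,-0.004],[0,0,0.01,0,0,0]]]' | grep -E "pos|con|open|clock"; python3 -c "
from rig import r;print(r.sense()['contact_force'],r.sense()['wrist_torque'])"
```

```text
eef_pos: [517.9, -25.6, 66.7]
contact_force: [-1.5, 0.4, 5.0]
clock: 20.13
eef_pos: [518.1, -25.6, 66.4]
contact_force: [-9.0, 0.5, 28.6]
opening: 0.124
[-8.96452928  0.46979146 28.5800761 ] [0.06317045 1.72167358 0.00524874]
```

```bash
python3 -m inch '[[[0,0,0,0,0,0.012],[0,0,0,0,0,-0.012],[0,0,0.003,0,0,0.012],[0,0,0.003,0,0,-0.012],[0.003,0,0.003,0,0,0],[0.003,0,0.003,0,0,0]]]' | grep -E "pos|con|open|clock"; python3 - <<'E'
from h import *
s=r.sense(); print(s['contact_force'],s['wrist_torque'],s["eef_pos"])
# red bow in both cams: centroid height
for n in("scene","side"):
    im=r.grab_frame(n); cv2.imwrite(f"pics/{n}5.png",im[:,:,::-1])
    for S,C,m in blobs(im,(0,180,60),(5,255,255),8): print(n,S,C.round(1))
    print(proj(campose(n),[[517.6,-25.6,88+z] for z in (2,4,25,46)]).round(1).tolist())
E
```

```text
clock: 20.63
eef_pos: [518.2, -25.7, 66.4]
contact_force: [-8.7, 0.5, 31.7]
opening: 0.127
[-8.70022546  0.45714766 31.73369496] [0.07635595 1.6899728  0.00942335] [518.23291799 -25.68666759  66.37437957]
scene [293 234   4  14  41] [294.7 240. ]
[[291.5, 244.6], [291.5, 244.1], [291.3, 238.9], [291.0, 233.5]]
side [330 236   4  15  21] [331.1 244.5]
[[335.3, 249.3], [335.3, 248.6], [335.5, 241.3], [335.7, 234.0]]
```

```bash
python3 -m inch '[[[0.003,0,0.002,0,0,0.01],[0.005,0,0.004,0,0,-0.01],[0.005,0,0.004,0,0,0.01],[0.005,0,0.004,0,0,0],[0.005,0,0.004,0,0,0]]]' | grep -E "pos|con|open|clock"; python3 - <<'E'
from h import *
s=r.sense(); print(s['contact_force'],s['wrist_torque'],s["eef_pos"])
E
```

```text
clock: 21.15
eef_pos: [518.3, -25.7, 66.3]
contact_force: [-8.2, 0.3, 36.8]
opening: 0.122
[-8.24444505  0.31794279 36.77242758] [0.12760029 1.60874652 0.0185559 ] [518.31154378 -25.7262391   66.32914888]
```

```bash
python3 -m inch '[[[-0.005,0,-0.003,0,0,0],[-0.008,0,-0.004,0,0,0],[-0.008,0,-0.004,0,0,0]]]' | grep -E "pos|con|open|clock"; python3 -m inch '[[[0,0,0,0,0,0.025],[0,0,0,0,0,0.05],[0,0,0,0,0,0.075],[0,0,0,0,0,0.1],[0,0,0,0,0,0.1],[0,0,0,0,0,0.1]]]'; python3 - <<'E'
from h import *
s=r.sense(); print(s['contact_force'],s['wrist_torque'],s["eef_pos"])
E
```

```text
clock: 21.4
eef_pos: [518.3, -25.7, 66.4]
contact_force: [-11.3, 0.1, 34.5]
opening: 0.124
clock: 21.9
eef_pos: [518.3, -26.0, 66.4]
tcp_rot: [-3.141, 0.001, 2.892]
contact_force: [-10.9, -2.3, 32.7]
opening: 0.122
grasp_force: 93.7
[-10.90710395  -2.32381126  32.67211184] [-0.24995397  2.02013101  0.01777286] [518.27441269 -25.9811945   66.35467942]
```

```bash
python3 -m inch '[[[0.005,0,0,0,0,0.03],[0.01,0,0,0,0,0.06],[0.01,0,0,0,0,0.09],[0.01,0,0,0,0,0.12],[0.01,0,0,0,0,0.15],[0.01,0,0,0,0,0.15]]]'| grep -E "pos|con|rot"; python3 -m inch '[[[0,0,0,0,0,0.03],[0,0,0,0,0,0.06],[0,0,0,0,0,0.09],[0,0,0,0,0,0.12],[0,0,0,0,0,0.15],[0,0,0,0,0,0.15]]]'; python3 - <<'E'
from h import *
s=r.sense(); print(s['contact_force'],s['wrist_torque'],s["qpos"][5],-3.0746+2*np.pi-s["tcp_rot"][2])
E
```

```text
eef_pos: [518.0, -26.0, 66.4]
tcp_rot: [3.14, 0.004, 2.416]
contact_force: [-4.8, -4.0, 28.1]
clock: 22.9
eef_pos: [518.1, -26.2, 66.4]
tcp_rot: [3.138, 0.003, 1.945]
contact_force: [-5.7, -5.2, 26.5]
opening: 0.125
grasp_force: 92.7
[-5.73202453 -5.16510099 26.46054729] [-1.04443477  0.93562955  0.04864184] -0.42506955349516806 1.2639393149719833
```

```bash
python3 -m inch '[[[0,0,0,0,0,0.03],[0,0,0,0,0,0.06],[0,0,0,0,0,0.09],[0,0,0,0,0,0.12],[0,0,0,0,0,0.135],[0,0,0,0,0,0.135],[0,0,0,0,0,0.135]]]'; python3 - <<'E'
from h import *
s=r.sense(); print(s['contact_force'],s['wrist_torque'],s["qpos"][5],-3.0746+2*np.pi-s["tcp_rot"][2])
E
python3 -m inch '[[[0,0,0,0,0,0.01],[0,0,0,0,0,0.01],[0,0,0,0,0,0.01],[0,0,0,0,0,0.01]]]'; python3 - <<'E'
from h import *
s=r.sense(); print(s['contact_force'],s['wrist_torque'],s["qpos"][5],-3.0746+2*np.pi-s["tcp_rot"][2])
E
```

```text
clock: 23.48
eef_pos: [517.5, -26.2, 66.4]
tcp_rot: [3.138, 0.001, 1.526]
contact_force: [-7.5, -5.5, 28.5]
opening: 0.124
grasp_force: 93.0
[-7.48939454 -5.52670139 28.51730839] [-1.15001967  1.38326561  0.05126886] -0.006516740816235806 1.6824720175794452
clock: 23.82
eef_pos: [517.4, -26.1, 66.4]
tcp_rot: [3.138, 0.001, 1.495]
contact_force: [-6.5, -5.9, 30.0]
opening: 0.123
grasp_force: 93.0
[-6.49271817 -5.86477857 29.9769334 ] [-1.05452463  1.46842658  0.07483865] 0.02459426200296595 1.7135689566812387
```

```bash
for k in 1; do python3 -m inch '[[[0,0,0,0,0,0.02],[0,0,0,0,0,0.02],[0,0,0,0,0,0.02],[0,0,0,0,0,0.02]]]'|grep -E "rot|con|clock"; done; python3 - <<'E'
from h import *
s=r.sense(); print(s['contact_force'],s['wrist_torque'],s["qpos"][5],-3.0746+2*np.pi-s["tcp_rot"][2])
E
python3 -m inch '[[[0,0,0,0,0,0.01],[0,0,0,0,0,0.02],[0,0,0,0,0,0.02],[0,0,0,0,0,0.02]]]'|grep -E "rot|con|clock|open"; python3 - <<'E'
from h import *
s=r.sense(); print(s['contact_force'],s['wrist_torque'],s["qpos"][5],-3.0746+2*np.pi-s["tcp_rot"][2])
im=r.grab_frame("wrist"); cv2.imwrite("pics/w6.png",im[:,:,::-1])
P=campose("wrist",s); g=cv2.cvtColor(im,cv2.COLOR_RGB2HSV); print(proj(P,[517.6,-25.6,88]),proj(P,[517.6-14,-26.5,88]),proj(P,[517.6,-25.6+14,88]))
for lo,hi in(((0,120,60),(8,255,255)),((15,100,60),(30,255,255))):
    for S,C,m in blobs(im,lo,hi,5):
        if 150<C[1]<330 and 230<C[0]<420: print(lo,S,C.round(1),back(P,C,88).round(1))
E
```

```text
clock: 24.15
tcp_rot: [3.139, 0.001, 1.432]
contact_force: [-7.7, -5.3, 30.1]
[-7.73845875 -5.32554374 30.14283714] [-1.00279791  1.54109943  0.17987156] 0.08728431665571608 1.7762757656897799
clock: 24.48
tcp_rot: [3.139, 0.001, 1.37]
contact_force: [-8.1, -4.6, 30.6]
opening: 0.119
[-8.11176791 -4.5544778  30.56189817] [-0.77861032  1.52172114  0.28522766] 0.15006644681438125 1.8389593370461919
[[324.18122488 286.57124871]] [[298.03573118 293.14100922]] [[318.6424874  261.40961431]]
(0, 120, 60) [ 309  262   31  105 2741] [324.3 314.6] [[514.4 -41.3  88. ]]
(15, 100, 60) [     0      0    640    456 141657] [274.1 163. ] [[507.2  39.8  88. ]]
(15, 100, 60) [292 256  65  38 952] [323.3 271.2] [[518.8 -17.2  88. ]]
```

```bash
python3 - <<'E'
import cv2,numpy as np
im=cv2.imread("pics/w6.png"); h=cv2.cvtColor(im,cv2.COLOR_BGR2HSV)[246:276,286:364]
red=((h[...,0]<=9)|(h[...,0]>=172))&(h[...,1]>140); br=(h[...,0]>14)&(h[...,0]<32)&(h[...,1]>100)
for a,b in zip(red,br): print("".join("R" if x else "b" if y else "." for x,y in zip(a,b)))
E
```

```text
..............................................................................
..............................................................................
..............................................................................
..............................................................................
..............................................................................
..............................................................................
..............................................................................
..............................................................................
..............................................................................
..............................................................................
.............................bbbbbbbbbbbbbbbbbbb..............................
...........................bbbbbbbbbbbbbbbbbbbbbbb............................
.........................bbbbbbbbbbbbbbbbbbbbbbbbbbbb.........................
.......................bbbbbbbbbbbbbbbbbbbbbbbbbbbbbbbb..................
[... 569 characters left out ...]
..bbbbbbbbbbbbbbbbRRRRRRRRRRRRRRRRRRRRRbbbbbbbbbbbbbb...............
...........bbbbbbbbbbbbbbbb.RRRRRRRRRRRRRRRRRRRRR.bbbbbbbbbbbbbb..............
...........bbbbbbbbbbbbbbbbRRRRRRRRRRRRRRRRRRRRRR.bbbbbbbbbbbbbbb.............
..........bbbbbbbbbbbbbbbbbRRRRRRRRRRRRRRRRRRRRRRRbbbbbbbbbbbbbbbb............
.........bbbbbbbbbbbbbbbbb.RRRRRRRRRRRRRRRRRRRRRRR.bbbbbbbbbbbbbbbb...........
.........bbbbbbbbbbbbbbbbbRRRRRRRRRRRRRRRRRRRRRRRR.bbbbbbbbbbbbbbbb...........
.........bbbbbbbbbbbbbbbbbRRRRRRRRRRRRRRRRRRRRRRRR.bbbbbbbbbbbbbbbbb..........
........bbbbbbbbbbbbbbbbbbRRRRRRRRRRRRRRRRRRRRRRRRRbbbbbbbbbbbbbbbbb..........
........bbbbbbbbbbbbbbbbbbRRRRRRRRRRRRRRRRRRRRRRRRRbbbbbbbbbbbbbbbbb..........
```

```bash
python3 - <<'E'
from h import *
for n in("side","scene"):
    im=r.grab_frame(n); P=campose(n); a=proj(P,[[517.6,-25.6-14,88],[517.6+14,-25.6,88],[517.6,-25.6,88]]); print(n,a.round(1).tolist())
    h=cv2.cvtColor(im,cv2.COLOR_RGB2HSV)
    red=((h[...,0]<=9)|(h[...,0]>=172))&(h[...,1]>120)&(h[...,2]>60); br=(h[...,0]>14)&(h[...,0]<32)&(h[...,1]>100)&(h[...,2]>70)
    c=a[2].astype(int); ys=slice(c[1]-14,c[1]+12); xs=slice(c[0]-16,c[0]+17); print(c-[16,14])
    for p,q in zip(red[ys,xs],br[ys,xs]): print("".join("R" if x else "b" if y else "." for x,y in zip(p,q)))
print(r.sense()["wrist_torque"],r.sense()["clock"])
E
```

```text
side [[337.2, 253.1], [340.7, 249.0], [335.3, 250.0]]
[319 235]
...............RRRR..............
...............RRRRR.............
...............RRRRR.............
...............RRRRR.............
...............RRRRR.............
...............RRRRR.............
...............RRRRR.............
...............RRRRR.............
...............RRRRR.............
...............RRRRR.............
...............RRRRR.............
...............RRRRR.............
..............RRRRR..............
.............b.RRRRR.............
...........bbb.RRRR.b............
..........bbbbbRRRR.bb...........
..........bbbbb.RRRbbbb..........
..........bbbbb.RRRbbbb..........
...........bbbbbbb.bbb...........
.............bbbbb.b.............
.................................
.................................
.................................
.................................
.................................
.................................
scene [[287.9, 248.2], [295.5, 247.8], [291.5, 245.1]]
[275 231]
.bb..............................
.................................
bbb..............................
.b..........RR...................
b..........RRR...................
...........RRR...................
...........RRR...................
...........RRR...................
...........RRR...................
...........RRR...................
...........RRR...................
...........RRR......b............
...........RRR......bb...........
...........RRRR...bbbbb..........
...........RRRRRbbbbbbb..........
..........bbRR.bbbbbbbb..........
...........bbbbbbbbbbb...........
...........b..bbbbbbb............
.............bbbbbbb.............
.................................
.................................
.................................
.................................
.................................
.................................
.................................
[-0.81874899  1.54119907  0.33813068] 24.6333
```

```bash
python3 -c "
from rig import r
print(r.sign_off())"
```

```text
the job is handed in; nothing more can be done
None
```

The job is handed in: the teapot lid is knob up on the green trivet, and the red key is fully home, turned a quarter clockwise to the stop and still gripped there.

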